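# Push a petri dish under the sprung hold-down plate of a viewing stage

## Task

Load the petri dish that lies in the channel of the white viewing stage: press the orange paddle down with one fingertip to hold the sprung steel plate open and, while holding it, push the dish under the plate with the other fingertip until it stops against the back stop. Then let go, so that the plate comes down on the dish. Only push the dish along the deck, never pick it up, and leave the other things beside the stage where they are.

Things in the scene. Friction and masses are not known exactly. Their poses are not given: they have to be found in the camera images.
- stage: white dish-viewing stage, fixed; base 240 x 97 mm. Origin on the worktop under the centre of a dish that is home; x = push direction to the back stop, y = towards the orange paddle, z up. Deck 18 mm above the worktop. Channel along x between aluminium rails: inner faces y = -32.5 and 32.5 mm, 5 mm thick, top z 28; open at x = -155; back stop face x = 31, top z 38; housing behind to x 80, z 44 mm.
- lip (a point): fixed point of the stage (stage x -14, y 0, z 26 mm): where the front lip's lower edge is when the plate is shut. The steel plate covers the channel from here 40 mm along x. Shut, its lip hangs to 8 mm above the deck and blocks a dish; pushing the dish against it does not open it. Nothing stands over the channel in front of it. Fully open, the plate's free edge is about 78 mm above the worktop.
- rod (a point): middle of the fixed hinge rod of the plate (stage x -64, y 44, z 40 mm). The rod with its barrel is 8 mm thick, runs along the stage's x from -157 to 31 mm between the channel and the paddle, top at z 44 mm: one finger goes on either side of it.
- dish: clear flat petri dish with pale filling, 62 mm across, 13 mm high, about 20 g, lying in the open channel in front of the plate, 1.7 mm play each side; origin at the centre of its underside. Home when it touches the back stop: its centre is then at the stage's x = 0 (within 1 mm) and its rear edge (x = -31 mm) still stands 17 mm out in front of the plate.
- paddle (a point): orange ribbed paddle, 130 x 48 x 3 mm, rigid with the plate; this is the centre of its upper face. Length along x (stage x -148 to -18 mm). Released it slopes up away from the channel (inner edge y 64, z 28; outer edge y 106, z 50 mm); right down it is level: top z 20, y 56 to 104 mm. Takes 2 to 6 N. A fingertip centred at y 80 to 98, its end at z 22 to 26 mm, holds the plate open enough and may slide along x.
- hold_plate (a joint): opening angle of the sprung hold-down plate, rad: 0 closed, 0.49 fully open (paddle right down). A spring shuts it whenever the paddle is let go. The dish passes under it above 0.2; when resting on a dish that is home it reads about 0.14.
- spare_dish: second petri dish, 62 mm across, 13 mm high, lying on the worktop beside the stage on the side away from the paddle; leave alone. Origin at the centre of its underside.
- dropper: brown dropper bottle with black cap, 28 mm across, 68 mm high, standing beside the stage on the side away from the paddle; leave alone. Origin at the centre of its underside.
- timer: white flat bench timer, 60 x 70 x 16 mm, lying beside the stage's back end on the paddle side; leave alone. Origin at the centre of its underside.
Mind the look-alikes: they are no part of the job. Leave any blue or yellow look-alike of the dish alone.

How it is judged:
By the outcome, as a careful person would: the job done as asked, in the order asked, and still so for the second after the job is handed in, with the robot touching nothing.
It also fails if it takes over 35 s, if anything falls off the work surface, if the arm or the gripper's body presses on something with over 40 N, if the wrist force passes 120 N, or if a joint passes its speed limit or range.

## Robot

A 6-joint arm with a two-finger parallel gripper is mounted at the origin on a cart in front of the work surface, level with it; the furniture and walls round the work are solid. World frame = base frame: x ahead of the robot, y to its left, z up, the work surface at z = 0. Lengths are in m, angles in degrees, forces in N, time in s.
With the tool pointing down it reaches from about 0.35 to 0.925 m from the base axis. Payload 6.4 kg.
Tool frame: the origin (TCP) lies between the finger pads; the fingertips stand 19 mm ahead of it and the grasp point (between the pads) is the TCP (robot.tip_extent is the z of the fingertips in the tool frame, in m); z points along the fingers, y is the line along which they close (so a half turn about z gives the same grasp; the last joint's range is limited). The gripper opens to 94 mm and grips with 3 to 60 N. Pads are 16 mm wide; open, the fingers measure 119 mm over their backs; the gripper's body (75 mm by 177 mm) begins 78 mm behind the grasp point.
Start: joints at [-80.277, 14.043, 89.255, -0, 76.702, -9.975], TCP at [0.219, -0.612, 0.224] pointing down, gripper open.
Joint ranges: [-179.41, 179.41], [-58.25, 129.5], [7.25, 145.43], [-54.29, 234.29], [11.92, 165.04], [-157.13, 157.13]. Speed limits (degrees/s): [147.25, 147.25, 180, 180, 180, 180].

## Interface

Orientations are given as [roll, pitch, yaw] about the fixed x, y, z axes, in that order (R = Rz(yaw) Ry(pitch) Rx(roll)).
In Python, from plant import robot, camera, close_job gives the robot as it stands.
- The arm moves only by the tool arm_command, never from a script. Its argument "increments" is one flat list of numbers, 7 for each row, row after row: the turn, a rotation vector about the world's x, y, z in degrees, then the shift along the world's x, y, z in m, then the opening, from 0 (shut) to 1 (fully open). A call has exactly 5 rows; each row shifts and turns the commanded pose from where the row before left it; what a row does not reach is not made up. A row lasts 1/12 s, in which the tool goes at most 41.7 mm and 7.16 degrees, less where a joint would pass 70% of its speed; a pose out of reach is approached as far as the arm can. A call with a gripper value outside its range is refused whole. The fingers move at their own pace and stop on an object; "squeeze" is the grip in N (left out, the last holds). Time passes only in rows, so rows that do not move let the fingers close, or fill a call up. It gives the time, the measured TCP pose, the force, the opening and the grip force at its end, in the units of the state.
- robot.get_state(): the state, without advancing time (a new reading comes with each control period).
- camera(name): name is "side" or "top"; returns a dict with "frame" (384x512x3 uint8, red, green, blue), "vfov" (degrees; the focal length in pixels is half the picture's height over the tangent of half this angle, whatever the lens; pixels are square), "cx", "cy" (the principal point, pixels), "rvec" (rotation vector, rad) and "tvec" (3), from world to camera coordinates, as OpenCV has them. Camera axes: x right, y down, z forward; pixel columns grow to the right and rows downward; lengths in m; the calibration is good to about 2 mm. A picture is of the moment at which its call begins. There is no depth.
- close_job(): hands the job in; it is judged then, once.
The state is a dict: "time_s": time; "joints": joint angles; "qd": joint speeds; "effort": joint torques, N m; "tcp_pos": TCP position; "tool_rot": TCP orientation; "contact_force": force on the tool from outside, world axes, zero at the start; "wrist_torque": the same for the moment, N m; "width": finger opening in m; "grasp_force": force on a finger pad.
Only numpy, scipy, OpenCV 4.12 (cv2) and the standard library are available. Lean on these libraries where they do the work, as an engineer would, in place of code of your own. Each camera call takes 0.05 s, during which the arm holds its last target. There are 200 camera calls.

## Working session

There is one attempt and no reset: what is moved stays moved. The work goes in short steps, Python scripts to look and compute and a tool call to move; the robot and the scene stay as the last step left them, time stands still between calls to the robot, and variables do not carry over. Pictures are saved under pics/ and viewed, at most 10 in all, crops included, and the job is handed in when it is done.

Besides the shell and the picture viewer there is one more tool, called after ">>>" as a command line: name --argument value ..., lists and objects as JSON in quotes. arm_command: Moves the arm, as the interface text tells. Its arguments: {"type":"object","properties":{"increments":{"type":"array","items":{"type":"number"}},"squeeze":{"type":"number"}},"required":["increments"]}

```bash
mkdir -p pics; ls; cat > h.py <<'E'
import numpy as np, cv2, json
from plant import robot, camera, close_job
def grab(n,fn=None):
    c=camera(n); 
    if fn: cv2.imwrite('pics/'+fn,c['frame'][:,:,::-1])
    return c
def K(c):
    f=c['frame'].shape[0]/2/np.tan(np.radians(c['vfov'])/2)
    return np.array([[f,0,c['cx']],[0,f,c['cy']],[0,0,1]])
def RT(c): return cv2.Rodrigues(np.array(c['rvec'],float))[0],np.array(c['tvec'],float)
def plane(c,uv,z):
    R,t=RT(c); o=-R.T@t
    d=R.T@np.linalg.inv(K(c))@np.array([uv[0],uv[1],1.]); return o+d*(z-o[2])/d[2]
def proj(c,P):
    return cv2.projectPoints(np.array(P,float).reshape(-1,3),np.array(c['rvec'],float),np.array(c['tvec'],float),K(c),None)[0].reshape(-1,2)
E
python3 - <<'E'
from h import *
for n in('top','side'):
    c=grab(n,n+'0.png'); R,t=RT(c); print(n,c['vfov'],c['cx'],c['cy'],-R.T@t,R[2])
    hsv=cv2.cvtColor(c['frame'],cv2.COLOR_RGB2HSV)
    m=cv2.inRange(hsv,(5,150,120),(20,255,255))
    for k in cv2.findContours(m,0,2)[0]:
        if cv2.contourArea(k)>60:
            r=cv2.minAreaRect(k);print(cv2.contourArea(k),r,cv2.boxPoints(r).tolist())
s=robot.get_state();print(s['tcp_pos'],s['tool_rot'],s['contact_force'],s['width'],robot.tip_extent)
E
```

```text
pics
top 44.895486394473465 262.1512848626544 192.94724769760123 [0.48977923 0.06560514 0.99829104] [ 0.10192889  0.00134058 -0.99479078]
1336.5 ((216.07867431640625, 238.83116149902344), (64.25299072265625, 22.32472038269043), 88.40885925292969) [[204.028564453125, 207.02700805664062], [226.34466552734375, 206.4071044921875], [228.1287841796875, 270.63531494140625], [205.81268310546875, 271.2552185058594]]
side 55.59930006911674 257.5714612206747 192.28933246039006 [ 0.59586518 -0.61458047  0.59870745] [ 0.00663157  0.78239501 -0.6227472 ]
754.5 ((215.41885375976562, 176.2285614013672), (16.646974563598633, 49.9833869934082), 86.34777069091797) [[189.9477081298828, 169.5139617919922], [239.82957458496094, 166.3300018310547], [240.88999938964844, 182.9431610107422], [191.0081329345703, 186.1271209716797]]
108.0 ((228.3499755859375, 18.049999237060547), (20.401269912719727, 8.053133010864258), 85.60128784179688) [[223.55291748046875, 8.18823528289795], [231.58233642578125, 7.570586204528809], [233.14703369140625, 27.911762237548828], [225.11761474609375, 28.52941131591797]]
[ 0.21901533 -0.61146102  0.22347933] [-1.79903167e+02 -1.63905365e-02  1.97005450e+01] [ 0.40740004 -0.42447122  0.42869654] 0.09396000568415781 0.019
```

View pics/top0.png

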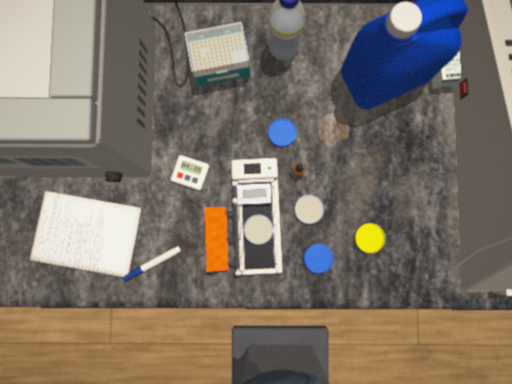

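View pics/side0.png

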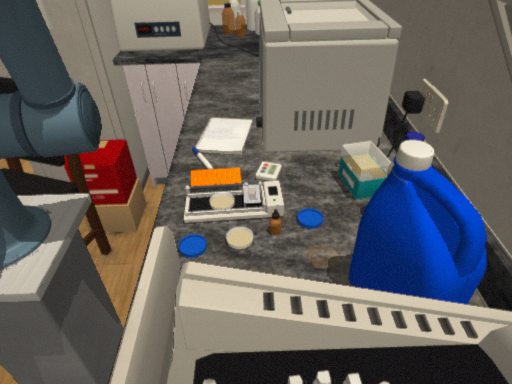

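The top view shows the stage upright in the picture (x runs up): housing at (254,168), open end near (258,273), and the dish in the channel at (259,230). The orange paddle is at (216,239), with the spare dish (309,209), dropper (297,170) and timer (190,172) beside the stage. The side view shows the same layout, with a grey instrument in the foreground that the arm has to pass over.

```bash
python3 - <<'E'
from h import *
c=grab('top'); f=c['frame']
a=cv2.resize(f[140:290,170:330],None,fx=4,fy=4,interpolation=cv2.INTER_CUBIC)
cv2.imwrite('pics/crop1.png',a[:,:,::-1])
hsv=cv2.cvtColor(f,cv2.COLOR_RGB2HSV)
m=cv2.inRange(hsv,(5,150,120),(20,255,255))
ys,xs=np.nonzero(m)
# edges: left/right per row, fit lines; top/bottom
rows=[(y,xs[ys==y].min()-.0,xs[ys==y].max()+1.) for y in range(212,267)]
rows=np.array(rows); l=np.polyfit(rows[:,0]+.5,rows[:,1]-.5,1); r=np.polyfit(rows[:,0]+.5,rows[:,2]-.5,1)
cols=np.array([(x,ys[xs==x].min(),ys[xs==x].max()+1) for x in range(208,225)],float)
t=np.polyfit(cols[:,0],cols[:,1]-.5,1); b=np.polyfit(cols[:,0],cols[:,2]-.5,1)
def X(v,h):
    y=h[1]
    for _ in range(9): x=v[0]*y+v[1]; y=h[0]*x+h[1]
    return x,y
px=[X(l,t),X(r,t),X(l,b),X(r,b)]; zs=[.05,.028,.05,.028]
W=np.array([plane(c,p,z) for p,z in zip(px,zs)]); print(px);print(W)
S=np.array([[-18,106],[-18,64],[-148,106],[-148,64]])/1e3
w=W[:,:2]-W[:,:2].mean(0); s=S-S.mean(0)
yaw=np.arctan2((s[:,0]*w[:,1]-s[:,1]*w[:,0]).sum(),(s*w).sum())
R=np.array([[np.cos(yaw),-np.sin(yaw)],[np.sin(yaw),np.cos(yaw)]]); o=W[:,:2].mean(0)-R@S.mean(0)
print('yaw',np.degrees(yaw),'o',o,'res',(W[:,:2]-(S@R.T+o))*1e3)
g=cv2.medianBlur(f,3)
pale=cv2.inRange(hsv,(12,20,130),(35,110,255)); 
for k in cv2.findContours(pale[180:280,235:340].copy(),0,2)[0]:
    if cv2.contourArea(k)>150:
        (x,y),rad=cv2.minEnclosingCircle(k); x+=235;y+=180
        print('pale',x,y,rad,plane(c,(x,y),.03)[:2],(R.T@(plane(c,(x,y),.028)[:2]-o))*1e3)
# stage base corners reproject
for P in [(-160,-48.5),(-155,-37.5),(80,-48.5),(31,-32.5),(-155,32.5)]:
    z=.018 if P[0]<0 else .044
    print(P,proj(c,[*(R@(np.array(P)/1e3)+o),z]))
for n,p,z in(('machine',(459,288),.2),('machine',(459,288),.1),('edge',(300,307),0)): print(n,plane(c,p,z))
E
```

```text
[(np.float64(204.0357142857143), np.float64(206.50000000000009)), (np.float64(225.97640692640687), np.float64(206.50000000000006)), (np.float64(205.74792146999235), np.float64(271.87518339970666)), (np.float64(228.03056791659523), np.float64(269.9090675367711))]
[[0.55846597 0.18559999 0.05      ]
 [0.56029749 0.14246483 0.028     ]
 [0.42638127 0.17977048 0.05      ]
 [0.42916309 0.1364966  0.028     ]]
yaw 2.6133128351279766 o [0.58036622 0.07995577] res [[ 0.91411409  0.57516893]
 [ 0.83064065 -0.60366819]
 [-1.30578664  0.67302986]
 [-0.43896809 -0.6445306 ]]
pale 258.0 229.14583206176758 13.483901023864746 [0.51333822 0.07513949] [-67.12838123  -1.73766847]
pale 308.44686126708984 209.07487869262695 13.154789924621582 [ 0.55565904 -0.0298798 ] [ -29.56250747 -108.79803461]
pale 256.81988525390625 226.85831832885742 51.68964767456055 [0.518068   0.07762206] [-62.28033355   0.53134227]
(-160, -48.5) [[282.23047389 273.01290432]]
(-155, -37.5) [[276.85137121 270.8019945 ]]
(80, -48.5) [[277.59426106 157.19606752]]
(31, -32.5) [[270.90638171 180.85207215]]
(-155, 32.5) [[243.29459495 272.17183304]]
machine [ 0.41174278 -0.26698142  0.2       ]
machine [ 0.40196734 -0.30864374  0.1       ]
edge [ 3.50998433e-01 -1.40338640e-02  1.11022302e-16]
```

View pics/crop1.png

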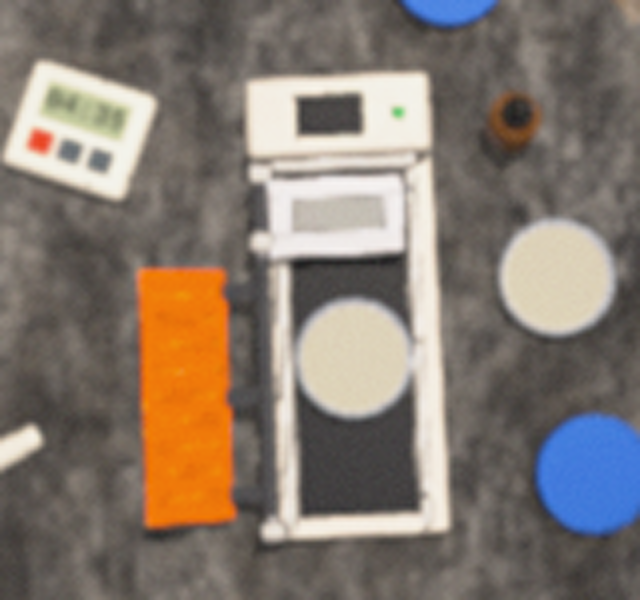

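The crop confirms the fit: the base corner sits at crop (448,532), which matches the prediction. The dish is at crop (355,357), i.e. stage x ≈ -67 mm. I'll lift first, then cross over.

>>> arm_command --increments '[0, 0, -3.4, 0, 0, 0.036, 0.8, 0, 0, -3.4, 0, 0, 0.036, 0.8, 0, 0, -3.4, 0, 0, 0.036, 0.8, 0, 0, -3.4, 0, 0, 0.036, 0.8, 0, 0, -3.4, 0, 0, 0.036, 0.8]'

```text
time_s: 0.57
tcp_pos: [0.219, -0.6116, 0.4058]
tool_rot: [-180.0, 0.0, 2.5]
contact_force: [0.2, -1.0, 0.7]
width: 0.0755
grasp_force: 0.0
```

>>> arm_command --increments '[0, 0, 0, 0.0097, 0.0292, 0, 0.8, 0, 0, 0, 0.0097, 0.0292, 0, 0.8, 0, 0, 0, 0.0097, 0.0292, 0, 0.8, 0, 0, 0, 0.0097, 0.0292, 0, 0.8, 0, 0, 0, 0.0097, 0.0292, 0, 0.8]'

```text
time_s: 0.98
tcp_pos: [0.2678, -0.4645, 0.404]
tool_rot: [-180.0, 0.0, 2.7]
contact_force: [0.6, 0.5, 0.1]
width: 0.0753
grasp_force: 0.0
```

>>> arm_command --increments '[0, 0, 0, 0.0097, 0.0292, 0, 0.8, 0, 0, 0, 0.0097, 0.0292, 0, 0.8, 0, 0, 0, 0.0097, 0.0292, 0, 0.8, 0, 0, 0, 0.0097, 0.0292, 0, 0.8, 0, 0, 0, 0.0097, 0.0292, 0, 0.8]'

```text
time_s: 1.4
tcp_pos: [0.3162, -0.3184, 0.4041]
tool_rot: [-180.0, 0.0, 2.7]
contact_force: [0.8, 0.5, 1.1]
width: 0.0748
grasp_force: 0.0
```

>>> arm_command --increments '[0, 0, 0, 0.0097, 0.0292, 0, 0.8, 0, 0, 0, 0.0097, 0.0292, 0, 0.8, 0, 0, 0, 0.0097, 0.0292, 0, 0.8, 0, 0, 0, 0.0097, 0.0292, 0, 0.8, 0, 0, 0, 0.0097, 0.0292, 0, 0.8]'

```text
time_s: 1.82
tcp_pos: [0.3646, -0.1724, 0.4043]
tool_rot: [-180.0, -0.0, 2.7]
contact_force: [0.8, 0.3, 0.2]
width: 0.0752
grasp_force: 0.0
```

>>> arm_command --increments '[0, 0, 0, 0.0097, 0.0292, 0, 0.8, 0, 0, 0, 0.0097, 0.0292, 0, 0.8, 0, 0, 0, 0.0097, 0.0292, 0, 0.8, 0, 0, 0, 0.0097, 0.0292, 0, 0.8, 0, 0, 0, 0.0097, 0.0292, 0, 0.8]'

```text
time_s: 2.23
tcp_pos: [0.4131, -0.0264, 0.4043]
tool_rot: [180.0, -0.0, 2.7]
contact_force: [0.1, -0.1, -0.7]
width: 0.075
grasp_force: 0.0
```

>>> arm_command --increments '[0, 0, 0, 0.0097, 0.0292, 0, 0.8, 0, 0, 0, 0.0097, 0.0292, 0, 0.8, 0, 0, 0, 0.0097, 0.0292, 0, 0.8, 0, 0, 0, 0.0097, 0.0292, 0, 0.8, 0, 0, 0, 0.0097, 0.0292, 0, 0.8]'

```text
time_s: 2.65
tcp_pos: [0.4616, 0.1198, 0.4042]
tool_rot: [180.0, 0.0, 2.7]
contact_force: [0.4, -0.4, -0.3]
width: 0.0752
grasp_force: 0.0
```

>>> arm_command --increments '[0, 0, 0, 0, 0, -0.032, 0.8, 0, 0, 0, 0, 0, -0.032, 0.8, 0, 0, 0, 0, 0, -0.032, 0.8, 0, 0, 0, 0, 0, -0.032, 0.8, 0, 0, 0, 0, 0, -0.032, 0.8]'

```text
time_s: 3.07
tcp_pos: [0.4612, 0.1182, 0.2428]
tool_rot: [-180.0, 0.0, 2.7]
contact_force: [-0.1, -0.4, -0.2]
width: 0.0751
grasp_force: 0.0
```

>>> arm_command --increments '[0, 0, 0, 0, 0, -0.032, 0.8, 0, 0, 0, 0, 0, -0.032, 0.8, 0, 0, 0, 0, 0, -0.032, 0.8, 0, 0, 0, 0, 0, -0.032, 0.8, 0, 0, 0, 0, 0, -0.022, 0.8]'

```text
time_s: 3.48
tcp_pos: [0.4596, 0.118, 0.0913]
tool_rot: [-180.0, 0.2, 2.7]
contact_force: [-0.3, 0.2, -0.1]
width: 0.0753
grasp_force: 0.0
```

```bash
python3 - <<'E'
from h import *
c=grab('side'); f=c['frame']
a=cv2.resize(f[120:250,150:310],None,fx=5,fy=4.6,interpolation=cv2.INTER_CUBIC)
cv2.imwrite('pics/side1.png',cv2.resize(f[120:250,150:310],None,fx=4.6,fy=4.6,interpolation=cv2.INTER_CUBIC)[:,:,::-1])
c=grab('top','top1.png')
s=robot.get_state();print(s['tcp_pos'],s['tool_rot'],s['width'],s['time_s'])
E
```

```text
[0.45792556 0.11790575 0.0903293 ] [-179.98291879    0.53614873    2.69118147] 0.07517904417989044 3.5833
```

View pics/side1.png

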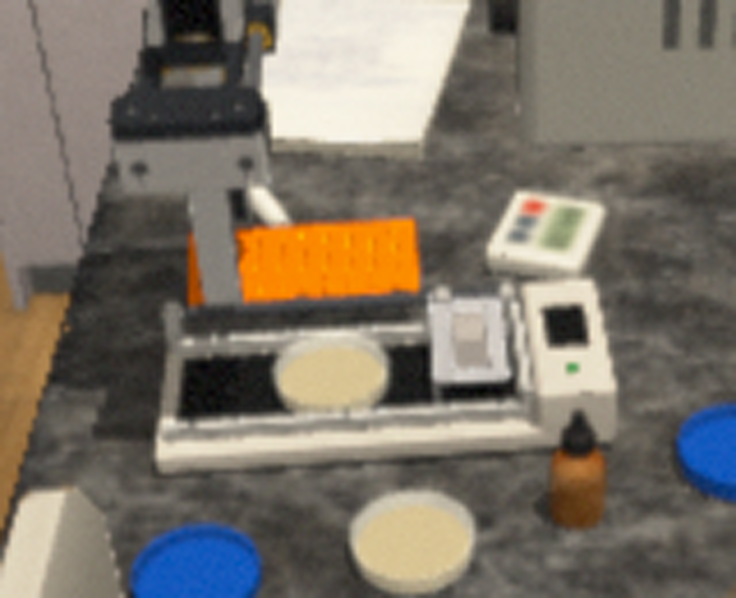

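The side view shows the near finger over the channel behind the dish (fingertip at crop (220,305), dish at (330,372)), clear of everything. The pose has drifted slightly in x and pitch, so I'll check the joints before pressing.

```bash
python3 - <<'E'
from h import *
s=robot.get_state()
for k in('joints','qd','effort','tcp_pos','tool_rot','contact_force','wrist_torque'): print(k,np.round(s[k],3))
c=camera('top');f=c['frame']
y=np.radians(2.65);R=np.array([[np.cos(y),-np.sin(y)],[np.sin(y),np.cos(y)]]);o=np.array([.5804,.08])
print(R.T@(s['tcp_pos'][:2]-o))
E
```

```text
joints [ 6.64000e-01  3.23000e-01  1.19703e+02 -2.00000e-03  6.05100e+01
  8.79740e+01]
qd [ 0.053 -3.343 -3.79   0.019  2.143  0.037]
effort [-2.5000e-01 -2.6567e+01 -2.7443e+01  1.2000e-02 -3.9400e-01  1.0000e-03]
tcp_pos [0.458 0.118 0.09 ]
tool_rot [-179.983    0.536    2.691]
contact_force [ 0.185  0.584 -0.539]
wrist_torque [ 0.057  0.029 -0.012]
[-0.12059091  0.04352779]
```

>>> arm_command --increments '[0, 0, 0, 0, 0, 0, 0.8, 0, 0, 0, 0, 0, 0, 0.8, 0, 0, 0, 0, 0, 0, 0.8, 0, 0, 0, 0, 0, 0, 0.8, 0, 0, 0, 0, 0, 0, 0.8]'

```text
time_s: 4.05
tcp_pos: [0.4623, 0.118, 0.0955]
tool_rot: [180.0, -0.1, 2.7]
contact_force: [-0.5, 0.2, -0.2]
width: 0.0747
grasp_force: 0.0
```

```bash
python3 - <<'E'
from h import *
s=robot.get_state()
for k in('joints','qd','effort','tcp_pos','tool_rot','contact_force','wrist_torque'): print(k,np.round(s[k],4))
E
```

```text
joints [ 6.736000e-01 -8.000000e-04  1.193879e+02  1.000000e-04  6.050020e+01
  8.797120e+01]
qd [ 0.0521  0.3128  0.3519  0.0153 -0.0706 -0.0364]
effort [-3.90000e-03 -2.72732e+01 -2.72860e+01  1.63000e-02 -7.92000e-02
  1.00000e-04]
tcp_pos [0.4623 0.118  0.0955]
tool_rot [ 1.799961e+02 -1.126000e-01  2.702300e+00]
contact_force [-0.51    0.1847 -0.2487]
wrist_torque [ 0.0172 -0.0034  0.0321]
```

>>> arm_command --increments '[0, 0, 0, 0, 0, -0.01, 0.8, 0, 0, 0, 0, 0, -0.01, 0.8, 0, 0, 0, 0, 0, -0.01, 0.8, 0, 0, 0, 0, 0, -0.005, 0.8, 0, 0, 0, 0, 0, -0.004, 0.8]'

```text
time_s: 4.47
tcp_pos: [0.4604, 0.1178, 0.0539]
tool_rot: [180.0, 0.2, 2.7]
contact_force: [-1.3, -1.8, 2.6]
width: 0.0751
grasp_force: 1.1
```

>>> arm_command --increments '[0, 0, 0, 0, 0, -0.003, 0.8, 0, 0, 0, 0, 0, -0.003, 0.8, 0, 0, 0, 0, 0, -0.003, 0.8, 0, 0, 0, 0, 0, -0.003, 0.8, 0, 0, 0, 0, 0, 0, 0.8]'

```text
time_s: 4.88
tcp_pos: [0.4622, 0.1178, 0.0435]
tool_rot: [180.0, -0.1, 2.7]
contact_force: [0.7, -2.1, 3.5]
width: 0.0753
grasp_force: 1.7
```

```bash
python3 - <<'E'
from h import *
c=grab('side'); f=c['frame']
cv2.imwrite('pics/side2.png',cv2.resize(f[120:250,150:310],None,fx=4.6,fy=4.6,interpolation=cv2.INTER_CUBIC)[:,:,::-1])
s=robot.get_state();print(s['tcp_pos'],s['tool_rot'],s['width'],s['time_s'],s['contact_force'])
E
```

```text
[0.46220097 0.11791333 0.04372242] [ 1.79993584e+02 -6.73007310e-02  2.68619277e+00] 0.07516587584972528 4.9333 [-0.88499976 -2.72288542  3.39367148]
```

View pics/side2.png

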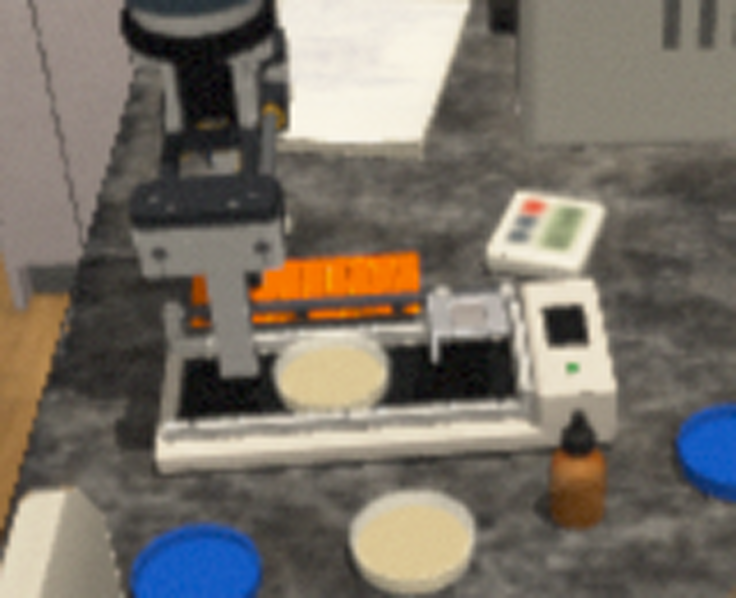

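The plate is lifted (crop (470,310)), the paddle is down, and the near finger stands in the channel at (238,370) behind the dish. Pushing next.

>>> arm_command --increments '[0, 0, 0, 0.0044, 0.0002, 0, 0.8, 0, 0, 0, 0.0044, 0.0002, 0, 0.8, 0, 0, 0, 0.0044, 0.0002, 0, 0.8, 0, 0, 0, 0.0044, 0.0002, 0, 0.8, 0, 0, 0, 0.0044, 0.0002, 0, 0.8]'

```text
time_s: 5.35
tcp_pos: [0.484, 0.1192, 0.0434]
tool_rot: [-180.0, 0.0, 2.7]
contact_force: [-2.2, -0.7, 2.9]
width: 0.0752
grasp_force: 1.3
```

>>> arm_command --increments '[0, 0, 0, 0.0044, 0.0002, 0, 0.8, 0, 0, 0, 0.0044, 0.0002, 0, 0.8, 0, 0, 0, 0.0044, 0.0002, 0, 0.8, 0, 0, 0, 0.0044, 0.0002, 0, 0.8, 0, 0, 0, 0.0044, 0.0002, 0, 0.8]'

```text
time_s: 5.77
tcp_pos: [0.5061, 0.1201, 0.0434]
tool_rot: [-180.0, -0.0, 2.7]
contact_force: [-1.2, -0.4, 2.0]
width: 0.0749
grasp_force: 1.1
```

>>> arm_command --increments '[0, 0, 0, 0.0044, 0.0002, 0, 0.8, 0, 0, 0, 0.0044, 0.0002, 0, 0.8, 0, 0, 0, 0.0044, 0.0002, 0, 0.8, 0, 0, 0, 0.0044, 0.0002, 0, 0.8, 0, 0, 0, 0.0032, 0.0001, 0, 0.8]'

```text
time_s: 6.18
tcp_pos: [0.527, 0.1209, 0.0435]
tool_rot: [-180.0, -0.0, 2.7]
contact_force: [-2.4, -0.2, 2.0]
width: 0.0755
grasp_force: 1.2
```

```bash
python3 - <<'E'
from h import *
c=grab('side'); f=c['frame']
cv2.imwrite('pics/side3.png',cv2.resize(f[120:250,150:310],None,fx=4.6,fy=4.6,interpolation=cv2.INTER_CUBIC)[:,:,::-1])
s=robot.get_state();print(s['tcp_pos'],s['tool_rot'],s['width'],s['time_s'],s['contact_force'])
y=np.radians(2.65);R=np.array([[np.cos(y),-np.sin(y)],[np.sin(y),np.cos(y)]]);o=np.array([.5804,.08])
print(R.T@(s['tcp_pos'][:2]-o))
E
```

```text
[0.52749683 0.12093952 0.04366039] [-1.79994364e+02 -5.94580850e-02  2.68768744e+00] 0.07469309350146562 6.2333 [-1.02412197 -0.11709873  2.4242131 ]
[-0.05095377  0.0433417 ]
```

View pics/side3.png

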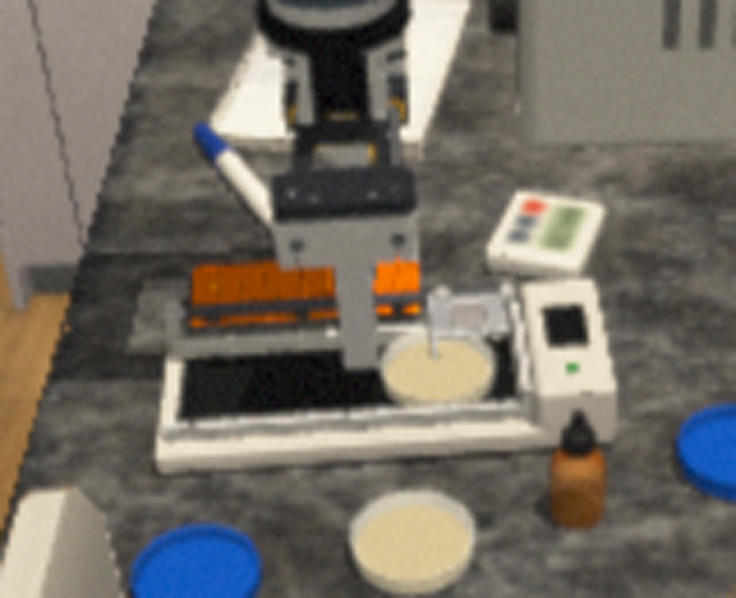

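The dish is passing under the open plate (dish at crop (438,370)), and the finger at stage x ≈ -51 is pushing it. About 12 mm is left.

>>> arm_command --increments '[0, 0, 0, 0.002, 0.0001, 0, 0.8, 0, 0, 0, 0.002, 0.0001, 0, 0.8, 0, 0, 0, 0.002, 0.0001, 0, 0.8, 0, 0, 0, 0.002, 0.0001, 0, 0.8, 0, 0, 0, 0.001, 0, 0, 0.8]'

```text
time_s: 6.65
tcp_pos: [0.5357, 0.1214, 0.0435]
tool_rot: [-180.0, -0.0, 2.7]
contact_force: [-2.0, 0.2, 2.8]
width: 0.0753
grasp_force: 1.2
```

>>> arm_command --increments '[0, 0, 0, 0.0007, 0, 0, 0.8, 0, 0, 0, 0.0007, 0, 0, 0.8, 0, 0, 0, 0.0007, 0, 0, 0.8, 0, 0, 0, 0, 0, 0, 0.8, 0, 0, 0, 0, 0, 0, 0.8]'

```text
time_s: 7.07
tcp_pos: [0.5376, 0.1213, 0.0435]
tool_rot: [-180.0, -0.0, 2.7]
contact_force: [-1.6, -1.8, 1.6]
width: 0.0751
grasp_force: 1.0
```

>>> arm_command --increments '[0, 0, 0, 0.0007, 0, 0, 0.8, 0, 0, 0, 0.0007, 0, 0, 0.8, 0, 0, 0, 0, 0, 0, 0.8, 0, 0, 0, 0, 0, 0, 0.8, 0, 0, 0, 0, 0, 0, 0.8]'

```text
time_s: 7.48
tcp_pos: [0.5385, 0.1213, 0.0434]
tool_rot: [-180.0, 0.1, 2.7]
contact_force: [-4.9, -0.7, 4.2]
width: 0.075
grasp_force: 2.7
```

>>> arm_command --increments '[0, 0, 0, 0.0005, 0, 0, 0.8, 0, 0, 0, 0.0005, 0, 0, 0.8, 0, 0, 0, 0, 0, 0, 0.8, 0, 0, 0, 0, 0, 0, 0.8, 0, 0, 0, 0, 0, 0, 0.8]'

```text
time_s: 7.9
tcp_pos: [0.5386, 0.1213, 0.0433]
tool_rot: [-180.0, 0.2, 2.7]
contact_force: [-8.9, -0.5, 6.2]
width: 0.0754
grasp_force: 4.2
```

Force jumped and motion stopped, so the dish is against the back stop. I'll back off slightly, then lift to release.

>>> arm_command --increments '[0, 0, 0, -0.0015, 0, 0, 0.8, 0, 0, 0, -0.0015, 0, 0, 0.8, 0, 0, 0, -0.0015, 0, 0, 0.8, 0, 0, 0, -0.001, 0, 0, 0.8, 0, 0, 0, 0, 0, 0, 0.8]'

```text
time_s: 8.32
tcp_pos: [0.5356, 0.1213, 0.0441]
tool_rot: [180.0, -0.2, 2.7]
contact_force: [2.2, -1.2, 2.9]
width: 0.0753
grasp_force: 1.1
```

>>> arm_command --increments '[0, 0, 0, 0, 0, 0.003, 0.8, 0, 0, 0, 0, 0, 0.003, 0.8, 0, 0, 0, 0, 0, 0.003, 0.8, 0, 0, 0, 0, 0, 0.003, 0.8, 0, 0, 0, 0, 0, 0.003, 0.8]'

```text
time_s: 8.73
tcp_pos: [0.5339, 0.1213, 0.0584]
tool_rot: [180.0, 0.1, 2.7]
contact_force: [-0.8, -0.4, -0.5]
width: 0.0755
grasp_force: 0.0
```

>>> arm_command --increments '[0, 0, 0, 0, 0, 0.004, 0.8, 0, 0, 0, 0, 0, 0.01, 0.8, 0, 0, 0, 0, 0, 0.02, 0.8, 0, 0, 0, 0, 0, 0.03, 0.8, 0, 0, 0, 0, 0, 0.03, 0.8]'

```text
time_s: 9.15
tcp_pos: [0.5335, 0.1213, 0.1533]
tool_rot: [180.0, 0.1, 2.7]
contact_force: [0.5, -0.0, -0.7]
width: 0.075
grasp_force: 0.0
```

>>> arm_command --increments '[0, 0, 0, -0.02, 0, 0.03, 0.8, 0, 0, 0, -0.02, 0, 0.03, 0.8, 0, 0, 0, -0.02, 0, 0.02, 0.8, 0, 0, 0, -0.02, 0, 0.01, 0.8, 0, 0, 0, 0, 0, 0, 0.8]'

```text
time_s: 9.57
tcp_pos: [0.4538, 0.1217, 0.2461]
tool_rot: [180.0, -0.3, 2.7]
contact_force: [-0.3, 0.4, 0.3]
width: 0.075
grasp_force: 0.0
```

```bash
python3 - <<'E'
from h import *
c=grab('side'); f=c['frame']
cv2.imwrite('pics/side4.png',cv2.resize(f[120:250,150:310],None,fx=4.6,fy=4.6,interpolation=cv2.INTER_CUBIC)[:,:,::-1])
E
```

```text
(no output)
```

View pics/side4.png

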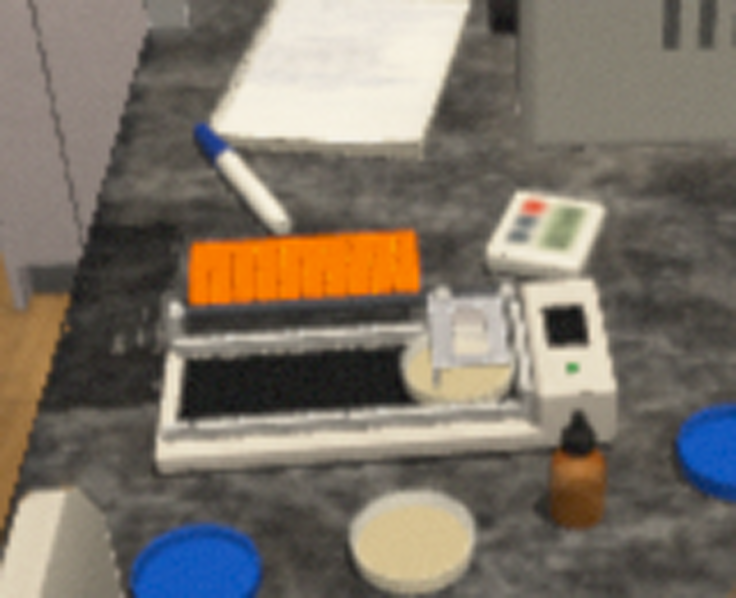

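The plate has come down on the dish at the back stop (plate at crop (467,330), dish rear edge at (402,365)). The paddle is back up and nothing else has moved. Handing in.

```bash
python3 -c "
from plant import close_job
print(close_job())"
```

```text
the job is handed in; nothing more can be done
None
```

The job is handed in: the dish was pushed under the held-open plate until the pushing force rose and it stopped at the back stop, then the paddle was released and the plate came down on the dish. This took about 10 s of the 35 s allowed, and the last picture showed the other items where they were.

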